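# Push the parts tub through the bench dogs to its stop

### The arm

A 6-joint arm with a two-finger parallel gripper is mounted at the origin on the work surface. World frame = base frame: x ahead of the robot, y to its left, z up, the work surface at z = 0. Lengths are in m, angles in rad, forces in N, time in s.
With the tool pointing down it reaches from about 0.35 to 0.8 m from the base axis. Payload 7.3 kg.
Tool frame: the origin (TCP) lies between the finger pads; the fingertips stand 14 mm ahead of it and the grasp point (between the pads) lies 5 mm behind it (tcp_to_tips is the distance from the TCP to the fingertips, in m); z points along the fingers, y is the direction in which the jaws open and shut (so a half turn about z gives the same grasp; the last joint's range is limited). The gripper opens to 85 mm and grips with 20 to 120 N. Pads are 22 mm wide; open, the fingers measure 114 mm over their backs; the gripper's body (76 mm by 85 mm) begins 54 mm behind the grasp point. The pads swing forward as they close: fully open they stand 13 mm farther back than shut.
Start: joints at [-1.46, 0.342, 1.524, -0, 1.275, -0.146], TCP at [0.133, -0.508, 0.245] pointing down, gripper open.
Joint ranges: [-2.53, 2.53], [-0.77, 2.02], [0.04, 2.7], [-1, 4.14], [0.28, 2.66], [-3.11, 3.11]. Speed limits (rad/s): [2.57, 2.57, 3.14, 3.14, 3.14, 3.14].

### API

Orientations are given as a 3x3 rotation matrix whose columns are the frame's x, y, z axes.
In Python, from station import * gives the robot as it stands.
- The arm moves only by the tool play_rows, never from a script. Its argument "commands" is a list of rows, each a list of 2 entries, a list of its own where there are three numbers: the shift along the tool's x, y, z in m, then the turn, a rotation vector about the tool's x, y, z in rad. A call has 1 to 12 rows; each row shifts and turns the commanded pose from where the row before left it, along the tool's axes as they then stand; what a row does not reach is not made up. A row lasts 1/10 s, in which the tool goes at most 50 mm and 8.59 degrees, less where a joint would pass 70% of its speed; a pose out of reach is approached as far as the arm can. A call is refused whole if a number of a shift passes 0.05 or a number of a turn 0.15, either way. A call with a gripper value outside its range is refused whole. "hand" is the opening, from 0 (shut) to 1 (fully open), set as the call begins (left out, the last holds). The fingers move at their own pace and stop on an object; "squeeze" is the grip in N (left out, the last holds). Time passes only in rows, so rows that do not move let the fingers close. It gives the time, the measured TCP pose, the force and the opening at its end, in the units of the state.
- observe(): the state, without advancing time (a new reading comes with each control period).
- capture(name): name is "scene" or "side" or "wrist"; returns a dict with "image" (400x640x3 uint8, blue, green, red), "intrinsics" (3x3 intrinsics, pixels), "rvec" (rotation vector, rad) and "tvec" (3), from world to camera coordinates, as OpenCV has them; the wrist camera has in their place "T_tool_cam" (4x4, takes a point from camera to tool coordinates, whose origin is the TCP and whose axes are the flange's). Camera axes: x right, y down, z forward; pixel columns grow to the right and rows downward; lengths in m; the calibration is good to about 2 mm. A picture is of the moment at which its call begins: read the wrist's pose just before it. There is no depth.
- sign_off(): hands the job in, once; it reports no verdict.
Trained networks look in a picture, given as the dict that the camera call returned (one of the last four; its "shot" number tells which), for a name from the list of things; names that differ only in an ending like _2 or _b are one class to them, and where a whole thing is asked for, a point or a joint stands for the part that bears it (a point fixed in the world has none). Each returns a list of dicts, best first, with "score" (0 to 1); they miss things now and then, are a little off and sometimes report something else, mostly with a low value. They report only what shows in the picture. A call takes as long as a camera call.
- silhouettes(target, picture): "pixels" (400x640 bool, what is visible of it) and "centre" ([column, row] in pixels, amid what is visible of it).
The state is a dict: "time_s": time; "joint_positions": joint angles; "qd": joint speeds; "tau": joint torques, N m; "tcp_pos": TCP position; "orientation": TCP orientation; "contact_force": force on the tool from outside, world axes, zero at the start; "moment": the same for the moment, N m; "gripper_width": finger opening in m.
Only numpy, scipy, OpenCV 4.12 (cv2) and the standard library are available. Lean on these libraries where they do the work, as an engineer would, in place of code of your own. Each camera call takes 0.05 s, during which the arm holds its last target.

### The job

Push the clear parts tub along the bench, through the narrow gap between the two steel bench dogs, until all of it is beyond them and it lies squarely up against the wooden batten. Slide it with the fingers only: do not lift or tip it. Leave every other thing on the bench where it is.

Things in the scene. Friction and masses are not known exactly. Their poses are not given: they have to be found in the camera images.
- tub: loose clear plastic parts tub with a flat grey shut lid, 120 long (x) by 96 wide (y) by 42 high, about 0.3 kg, slides on its flat base; too large to grip. Origin at the centre of its underside, z up. Starts 180 to 240 mm short of the gap, up to 30 mm off its centre line, up to 0.4 rad askew; goes through lengthways, its +x end leading
- gate: fixed to the bench: two upright round steel bench dogs, 24 across, 45 high, and beyond them a wooden batten (18 thick, 160 long, 30 high). Origin on the bench midway between the dogs; x points through the gap to the batten, y along the line of the dogs, z up. Dog centres at y = -63 and +63: 102 clear between. The batten's near face is at x = 150, square to x; tub against it has its origin at x = 90
- spanner: bystander: red spanner lying flat, about 200 long, about 10 high; origin near the middle, x along its length
- screwdriver: bystander: yellow-handled screwdriver lying flat, 200 long, about 26 high; origin near the middle, x along its length
- torch: bystander: grey plastic torch standing on its wide head, 48 across, 120 high; origin at the centre of its underside
- bleed_key: bystander: small steel radiator bleed key lying flat, 44 long, 36 wide, 12 high; origin near its middle
- jar: bystander: glass jar with a black cap, 60 across, 75 high; origin at the centre of its underside
- valve: bystander: brass radiator valve with a round white cap, 40 by 36, 59 high; origin at the centre of its underside

How it is judged:
On the way:
1. the tub is in the gap, between the two dogs (x of tub in the frame of gate between -0.03 and 0.03 m and y of tub in the frame of gate between -0.012 and 0.012 m and angle between the x axis of tub and the x axis of gate, either way round below 0.2 rad), for 0.1 s.
At the end, for the whole second after the job is handed in: the tub lies flat and still beyond both dogs, within 8 mm of the batten, square to it within 0.1 rad and within 25 mm of the gap's centre line (x of tub in the frame of gate between 0.082 and 0.096 m and y of tub in the frame of gate between -0.025 and 0.025 m and angle between the x axis of tub and the x axis of gate, either way round below 0.1 rad and height (world z) of tub below 0.004 m and angle between tub's own z axis and vertical below 0.05 rad and linear speed of tub below 0.01 m/s); the robot touches nothing.
It fails at once if the tub is lifted or tipped (height (world z) of tub above 0.01 m or angle between tub's own z axis and vertical above 0.15 rad).
It fails at once if the tub is pushed with the arm or the gripper body instead of the fingers (contact force between the arm and tub above 2 N).
It fails at once if another thing on the bench is moved more than 15 mm or knocked over (distance of any of spanner, screwdriver, torch, bleed_key, jar, valve from where it was at the start of the episode above 0.015 m or angle between any of torch, jar, valve's own z axis and vertical above 0.5 rad).
It also fails if it takes over 72 s, if anything falls off the work surface, if the arm or the gripper's body presses on something with over 40 N, if the wrist force passes 120 N, or if a joint passes its speed limit or range.

## Working session

There is one attempt and no reset: what is moved stays moved. The work goes in short steps, Python scripts to look and compute and a tool call to move; the robot and the scene stay as the last step left them, time stands still between calls to the robot, and variables do not carry over. Pictures are saved under pics/ and viewed, and the job is handed in when it is done.

Besides the shell and the picture viewer there is one more tool, called by a JSON object that holds its "name" and its "arguments", one argument or row to a line. play_rows: Moves the arm, as the interface text tells. Its arguments: {"type":"object","properties":{"commands":{"type":"array"},"hand":{"type":"number"},"squeeze":{"type":"number"}},"required":["commands"]}

```bash
ls; mkdir -p pics; python3 - <<'E'
from station import *
import cv2,numpy as np,pickle
s=observe(); print({k:np.round(v,3).tolist() for k,v in s.items()})
for n in("scene","side","wrist"):
    p=capture(n); cv2.imwrite(f"pics/{n}0.png",p["image"]); pickle.dump(p,open(f"{n}0.pkl","wb"))
    print(n,{k:np.round(v,4).tolist() for k,v in p.items() if k!="image"})
    for t in("tub","gate"):
        for r in silhouettes(t,p)[:2]: print(t,r["score"],r["centre"],r["pixels"].sum())
E
```

```text
pics
{'time_s': 0.0, 'joint_positions': [-1.46, 0.343, 1.525, 0.0, 1.275, -0.146], 'qd': [-0.001, 0.001, -0.001, -0.001, -0.001, -0.001], 'tau': [0.001, -43.367, -24.602, 0.0, 0.008, -0.0], 'tcp_pos': [0.133, -0.507, 0.245], 'orientation': [[0.967, 0.254, -0.0], [0.254, -0.967, 0.002], [0.0, -0.002, -1.0]], 'contact_force': [0.041, -0.383, 0.018], 'moment': [0.009, -0.031, -0.021], 'gripper_width': 0.086}
scene {'intrinsics': [[429.9319, 0.0, 322.6429], [0.0, 429.9319, 196.68], [0.0, 0.0, 1.0]], 'rvec': [1.4134, 2.1865, -0.8451], 'tvec': [0.158, -0.3741, 1.1689], 'shot': 1}
tub 0.85 [236.9, 176.0] 3386
gate 0.84 [421.3, 245.3] 1645
side {'intrinsics': [[366.3419, 0.0, 324.1416], [0.0, 366.3419, 201.8585], [0.0, 0.0, 1.0]], 'rvec': [2.1069, -0.3701, 0.1995], 'tvec': [-0.5002, 0.1872, 0.5708], 'shot': 2}
tub 0.72 [363.7, 269.2] 3548
gate 0.89 [307.3, 179.8] 1321
wrist {'intrinsics': [[284.1876, 0.0, 315.2222], [0.0, 284.1876, 200.1529], [0.0, 0.0, 1.0]], 'T_tool_cam': [[0.0, -0.9666, -0.2562, 0.0654], [1.0, -0.0, 0.0001, 0.0004], [-0.0001, -0.2562, 0.9666, -0.1288], [0.0, 0.0, 0.0, 1.0]], 'shot': 3}
```

View pics/scene0.png

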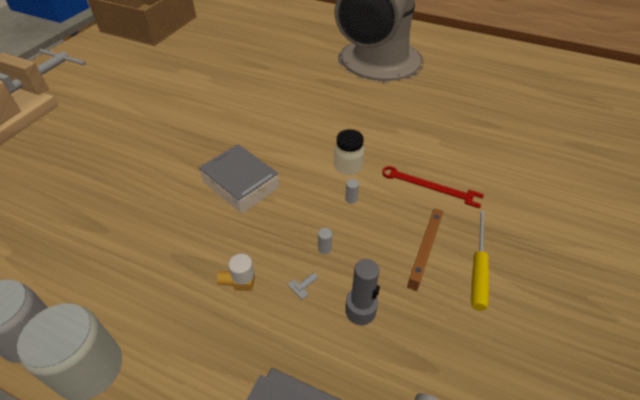

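View pics/side0.png

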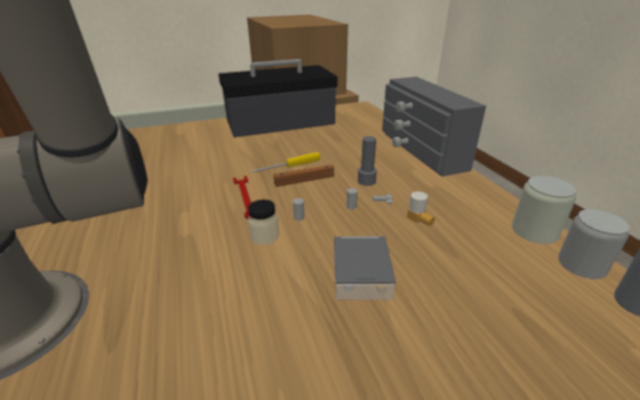

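The scene view shows the tub at about (237,176), the dogs at (352,190) and (325,240), and the batten at (426,248). The jar is beside the upper dog, and the torch and bleed key are near the lower one. Next I'll fit poses by matching silhouettes from both cameras.

```bash
cat > h.py <<'E'
import numpy as np,cv2,pickle
from scipy.optimize import minimize
SS=4
def cam(p):
    if "rvec" in p: return p["intrinsics"],np.array(p["rvec"],float),np.array(p["tvec"],float)
    return p["intrinsics"],p["rv"],p["tv"]
def wristify(p,s):
    T=np.eye(4);T[:3,:3]=s["orientation"];T[:3,3]=s["tcp_pos"]
    M=np.linalg.inv(T@np.array(p["T_tool_cam"])); p["rv"]=cv2.Rodrigues(M[:3,:3])[0].ravel();p["tv"]=M[:3,3]; return p
def proj(P,p):
    K,r,t=cam(p); return cv2.projectPoints(np.array(P,float).reshape(-1,1,3),r,t,np.array(K,float),None)[0].reshape(-1,2)
def ray(uv,p,z):
    K,r,t=cam(p);R=cv2.Rodrigues(r)[0];d=R.T@np.linalg.inv(K)@np.array([uv[0],uv[1],1.]);o=-R.T@t
    return (o+d*(z-o[2])/d[2])[:2]
def box(x0,x1,y0,y1,h): return np.array([[a,b,c] for a in(x0,x1) for b in(y0,y1) for c in(0,h)],float)
def cyl(x,y,r,h):
    a=np.linspace(0,2*np.pi,24,endpoint=False); return np.array([[x+r*np.cos(t),y+r*np.sin(t),c] for t in a for c in(0,h)])
TUB=[box(-.06,.06,-.048,.048,.042)]
GATE=[cyl(0,-.063,.012,.045),cyl(0,.063,.012,.045),box(.150,.168,-.08,.08,.03)]
def place(P,q):
    c,s=np.cos(q[2]),np.sin(q[2]); Q=P.copy(); Q[:,0]=q[0]+c*P[:,0]-s*P[:,1]; Q[:,1]=q[1]+s*P[:,0]+c*P[:,1]; return Q
def mask(parts,q,p):
    m=np.zeros((400*SS,640*SS),np.uint8)
    for P in parts:
        uv=proj(place(P,q),p); hull=cv2.convexHull(((uv+.5)*SS-.5).astype(np.float32))
        cv2.fillConvexPoly(m,np.round(hull*16).astype(np.int32),1,shift=4)
    return cv2.resize(m*255,(640,400),interpolation=cv2.INTER_AREA)/255.
def fit(parts,obs,q0):
    def cost(v):
        q=[v[0]/100,v[1]/100,v[2]/10]
        return sum(np.abs(mask(parts,q,p)-S).sum()/S.sum() for p,S in obs)
    b=None;v=np.array([q0[0]*100,q0[1]*100,q0[2]*10])
    for k in range(3):
        r=minimize(cost,v,method="Nelder-Mead",options=dict(initial_simplex=np.array([v,v+[1.5,0,0],v+[0,1.5,0],v+[0,0,1.5]]) if k<2 else np.array([v,v-[.5,0,0],v-[0,.5,0],v-[0,0,.5]]),xatol=.01,fatol=1e-4)); v=r.x
    return np.array([v[0]/100,v[1]/100,v[2]/10]),r.fun
E
cat > a.py <<'E'
from station import *
from h import *
ps={n:capture(n) for n in("scene","side")}
hts=dict(tub=.02,gate=.02,spanner=.005,screwdriver=.01,torch=.06,bleed_key=.006,jar=.037,valve=.03)
sil={}
for t,z in hts.items():
    for n,p in ps.items():
        r=silhouettes(t,p)
        if r: sil[t,n]=r[0]["pixels"]; print(t,n,round(r[0]["score"],2),ray(r[0]["centre"],p,z).round(3))
        else: print(t,n,None)
p=ps["scene"]
d1=ray((352,190),p,.022);d2=ray((325,240),p,.022);b=ray((426,248),p,.015);g=(d1+d2)/2;print(d1,d2,b)
yaw=np.arctan2(*(b-g)[::-1]);tb=ray((238,165),p,.042)
G=[];T=[]
for ns in(["scene"],["side"],["scene","side"]):
    f=fit(GATE,[(ps[n],sil["gate",n].astype(float)) for n in ns],[*g,yaw]);print("gate",ns,f)
    e=fit(TUB,[(ps[n],sil["tub",n].astype(float)) for n in ns],[*tb,yaw]);print("tub",ns,e)
q=f[0];c,s=np.cos(q[2]),np.sin(q[2]);R=np.array([[c,s],[-s,c]])
print("tub in gate",R@(e[0][:2]-q[:2]),e[0][2]-q[2])
pickle.dump((q,e[0]),open("fit0.pkl","wb"));pickle.dump((ps,sil),open("obs0.pkl","wb"))
for n in ps:
    im=ps[n]["image"].copy()
    for parts,qq in((TUB,e[0]),(GATE,q)):
        for P in parts:
            h=cv2.convexHull(proj(place(P,qq),ps[n]).astype(np.float32));cv2.polylines(im,[np.round(h).astype(int)],True,(0,255,0),1)
    cv2.imwrite(f"pics/fit_{n}.png",im)
for t,z in hts.items():
  for n in ps:
    if (t,n) in sil:
        ys,xs=np.nonzero(sil[t,n]);X=np.array([R@(ray(u,ps[n],0 if t in("spanner","screwdriver","bleed_key") else z)-q[:2]) for u in zip(xs[::7],ys[::7])]);print(t,n,"gate frame range",X.min(0).round(3),X.max(0).round(3))
E
python3 a.py
```

```text
tub scene 0.91 [ 0.569 -0.097]
tub side 0.62 [ 0.568 -0.102]
gate scene 0.7 [0.576 0.264]
gate side 0.94 [0.571 0.247]
spanner scene 0.83 [0.415 0.252]
spanner side 0.84 [0.425 0.277]
screwdriver scene 0.69 [0.593 0.375]
screwdriver side 0.71 [0.603 0.375]
torch scene 0.76 [0.73  0.218]
torch side 0.55 [0.718 0.204]
bleed_key scene 0.67 [0.725 0.116]
bleed_key side None
jar scene 0.56 [0.614 0.368]
jar side 0.69 [0.429 0.084]
valve scene None
valve side 0.73 [0.759 0.022]
[0.50949094 0.11445531] [0.63693337 0.11545289] [0.57700462 0.27542666]
gate ['scene'] (array([0.57532582, 0.1148581 , 1.57781442]), np.float64(0.09000329756740989))
tub ['scene'] (array([ 0.56531614, -0.09710086,  1.22889439]), np.float64(0.03218954248366013))
gate ['side'] (array([0.57789555, 0.11800284, 1.57558295]), np.float64(0.18247854301863092))
tub ['side'] (array([ 0.56927874, -0.09153881,  1.22739184]), np.float64(0.0318329451133493))
gate ['scene', 'side'] (array([0.57684972, 0.11506374, 1.57823309]), np.float64(0.300351936108977))
tub ['scene', 'side'] (array([ 0.56747133, -0.09514698,  1.22252614]), np.
[... 225 characters left out ...]
me range [-0.016 -0.088] [0.168 0.097]
gate side gate frame range [-0.033 -0.088] [0.186 0.078]
spanner scene gate frame range [0.032 0.143] [0.228 0.183]
spanner side gate frame range [0.04  0.137] [0.244 0.172]
screwdriver scene gate frame range [ 0.232 -0.072] [0.273 0.132]
screwdriver side gate frame range [ 0.257 -0.09 ] [0.319 0.016]
torch scene gate frame range [ 0.071 -0.197] [ 0.123 -0.094]
torch side gate frame range [-0.011 -0.229] [ 0.245 -0.082]
bleed_key scene gate frame range [-0.025 -0.164] [ 0.009 -0.119]
jar scene gate frame range [ 0.227 -0.095] [0.267 0.098]
jar side gate frame range [-0.111  0.113] [0.054 0.18 ]
valve side gate frame range [-0.157 -0.222] [-0.031 -0.138]
```

The fits put the gate at about (0.577, 0.116), heading roughly +y. In the gate frame the tub is at (-0.210, 0.011), skewed -0.356 rad. The overlays are saved, so I'll check them and plan the approach behind the tub.

```bash
python3 -c "
import cv2,numpy as np
a=cv2.imread('pics/fit_scene.png')[110:310,180:500];b=cv2.imread('pics/fit_side.png')[130:330,200:520]
cv2.imwrite('pics/fitz.png',cv2.resize(np.hstack([a,b]),(800,250),interpolation=cv2.INTER_CUBIC))"
cat > plan.py <<'E'
import numpy as np
def pose(s):
    R=np.array(s["orientation"]);return np.array(s["tcp_pos"]),np.arctan2(R[1,0],R[0,0])
def rows(start,way):
    """start (pos,yaw); way list of (x,y,z,yaw): one row each"""
    p,w=np.array(start[0],float),start[1];out=[]
    for x,y,z,ps in way:
        X=np.array([np.cos(w),np.sin(w),0]);Y=np.array([np.sin(w),-np.cos(w),0]);d=np.array([x,y,z])-p
        sh=np.round([d@X,d@Y,-d[2]],4);t=round(-(ps-w),3)
        out.append([sh.tolist(),[0,0,t]]);p=p+sh[0]*X+sh[1]*Y-np.array([0,0,sh[2]]);w-=t
    for i in range(0,len(out),12): print(str(out[i:i+12]).replace(' ',''))
    print("ends",p.round(4),round(w,4))
def lin(a,b,n): a,b=np.array(a),np.array(b);return [a+(b-a)*k/n for k in range(1,n+1)]
E
python3 - <<'E'
from station import *
from plan import *
s=observe();st=pose(s);a=[*st[0],st[1]]
rows(st,lin(a,[.52,-.225,.22,1.225],12))
E
```

```text
[[[0.0371,-0.0146,0.0021],[0,0,np.float64(-0.081)]],[[0.0383,-0.0116,0.0021],[0,0,np.float64(-0.08)]],[[0.039,-0.0084,0.0021],[0,0,np.float64(-0.081)]],[[0.0395,-0.0053,0.0021],[0,0,np.float64(-0.081)]],[[0.0399,-0.0021,0.0022],[0,0,np.float64(-0.08)]],[[0.0399,0.0011,0.0021],[0,0,np.float64(-0.081)]],[[0.0397,0.0044,0.0021],[0,0,np.float64(-0.081)]],[[0.0392,0.0075,0.0021],[0,0,np.float64(-0.08)]],[[0.0384,0.0107,0.0021],[0,0,np.float64(-0.081)]],[[0.0375,0.0137,0.0021],[0,0,np.float64(-0.081)]],[[0.0363,0.0168,0.0021],[0,0,np.float64(-0.081)]],[[0.0347,0.0196,0.0021],[0,0,np.float64(-0.08)]]]
ends [ 0.52   -0.2251  0.22  ] 1.2248
```

View pics/fitz.png

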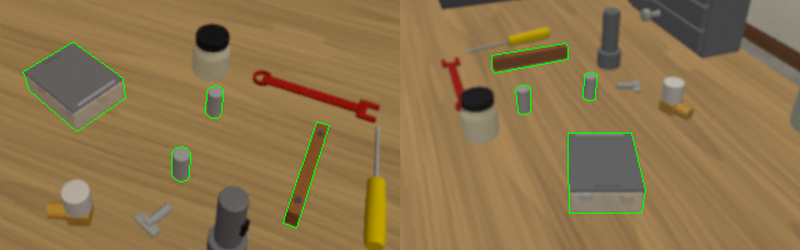

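The outlines match the tub, both dogs and the batten in both views. I'll move to hover behind the tub.

{"name": "play_rows", "arguments": {
  "commands": [
    [[0.037,-0.015,0.002],[0,0,-0.08]],
    [[0.038,-0.012,0.002],[0,0,-0.08]],
    [[0.039,-0.008,0.002],[0,0,-0.08]],
    [[0.039,-0.005,0.002],[0,0,-0.08]],
    [[0.04,-0.002,0.002],[0,0,-0.08]],
    [[0.04,0.001,0.002],[0,0,-0.08]],
    [[0.04,0.004,0.002],[0,0,-0.08]],
    [[0.039,0.007,0.002],[0,0,-0.08]],
    [[0.038,0.011,0.002],[0,0,-0.08]],
    [[0.037,0.014,0.002],[0,0,-0.08]],
    [[0.036,0.017,0.002],[0,0,-0.08]],
    [[0.034,0.02,0.002],[0,0,-0.08]]
  ],
  "hand": 0.6
}}

```text
time_s: 2.55
tcp_pos: [0.5212, -0.227, 0.2213]
orientation: [[0.343, 0.939, 0.0], [0.939, -0.343, -0.0], [-0.0, 0.0, -1.0]]
contact_force: [0.8, -1.1, 0.2]
gripper_width: 0.0515
```

{"name": "play_rows", "arguments": {
  "commands": [
    [[0,0,0],[0,0,0]],
    [[0,0,0],[0,0,0]],
    [[0,0,0],[0,0,0]],
    [[0,0,0],[0,0,0]]
  ]
}}

```text
time_s: 2.95
tcp_pos: [0.5192, -0.229, 0.2215]
orientation: [[0.348, 0.937, -0.0], [0.937, -0.348, -0.0], [-0.0, 0.0, -1.0]]
contact_force: [0.0, -0.1, -0.1]
gripper_width: 0.0513
```

```bash
cat > w.py <<'E'
from station import *
from h import *
import sys
tag=sys.argv[1]
gq,tq=pickle.load(open("fit0.pkl","rb"))
if len(sys.argv)>2: tq=np.array([float(v) for v in sys.argv[2].split(",")])
s=observe();p=wristify(capture("wrist"),s);print(s["time_s"],s["tcp_pos"].round(4) if hasattr(s["tcp_pos"],"round") else s["tcp_pos"],s["gripper_width"],np.round(s["contact_force"],1))
R=np.array(s["orientation"]);print("yaw",np.arctan2(R[1,0],R[0,0]))
im=p["image"].copy()
pickle.dump((s,p),open(f"w_{tag}.pkl","wb"))
for t,parts,q in(("tub",TUB,tq),("gate",GATE,gq)):
    r=silhouettes(t,p)
    for P in parts: cv2.polylines(im,[np.round(cv2.convexHull(proj(place(P,q),p).astype(np.float32))).astype(int)],True,(0,0,255),1)
    if r:
        S=r[0]["pixels"];im[S&((np.indices(S.shape).sum(0)%4)==0)]=(255,255,0)
        print(t,r[0]["score"],fit(parts,[(p,S.astype(float))],q))
    else: print(t,None)
cv2.imwrite(f"pics/w_{tag}.png",im)
E
python3 w.py 1
```

```text
2.95 [ 0.5192 -0.229   0.2215] 0.0513458387463116 [ 0.  -0.1 -0.1]
yaw 1.2150329975630803
tub 0.76 (array([ 0.56777883, -0.09514999,  1.22136862]), np.float64(0.014309037101278467))
gate None
```

View pics/w_1.png

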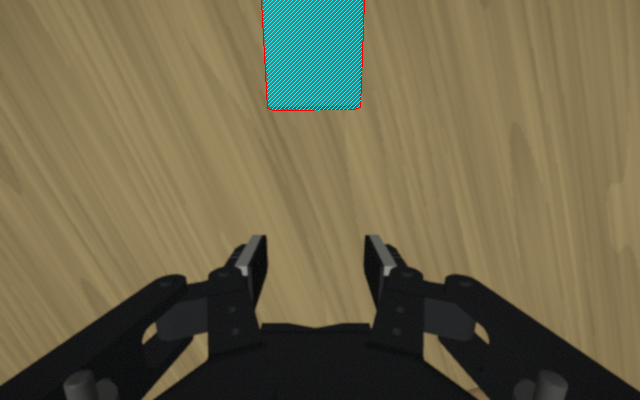

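The wrist fit agrees with the other cameras: tub at (0.5678, -0.0951), yaw 1.221. Its rear edge is at row 108, centred between the fingers. Next I'll narrow the fingers a little and lower them behind the tub.

```bash
python3 - <<'E'
from station import *
from plan import *
s=observe();st=pose(s);a=[*st[0],st[1]]
b=[.5335,-.189,.1,1.222]
rows(st,lin(a,b,5)+lin(b,[.5335,-.189,.024,1.222],7))
E
```

```text
[[[0.0084,-0.0001,0.0243],[0,0,np.float64(-0.001)]],[[0.0085,-0.0002,0.0243],[0,0,np.float64(-0.002)]],[[0.0084,-0.0001,0.0243],[0,0,np.float64(-0.001)]],[[0.0085,-0.0001,0.0244],[0,0,np.float64(-0.001)]],[[0.0084,-0.0001,0.0243],[0,0,np.float64(-0.002)]],[[0.0,-0.0,0.0108],[0,0,np.float64(0.0)]],[[0.0,-0.0,0.0109],[0,0,np.float64(0.0)]],[[0.0,-0.0,0.0108],[0,0,np.float64(0.0)]],[[0.0,-0.0,0.0109],[0,0,np.float64(0.0)]],[[0.0,-0.0,0.0109],[0,0,np.float64(0.0)]],[[0.0,-0.0,0.0108],[0,0,np.float64(0.0)]],[[0.0,-0.0,0.0109],[0,0,np.float64(0.0)]]]
ends [ 0.5335 -0.189   0.024 ] 1.2223
```

{"name": "play_rows", "arguments": {
  "commands": [
    [[0.0085,0,0.0245],[0,0,-0.0015]],
    [[0.0085,0,0.0245],[0,0,-0.0015]],
    [[0.0085,0,0.0245],[0,0,-0.0015]],
    [[0.0085,0,0.024],[0,0,-0.0015]],
    [[0.0085,0,0.024],[0,0,-0.001]],
    [[0,0,0.011],[0,0,0]],
    [[0,0,0.011],[0,0,0]],
    [[0,0,0.011],[0,0,0]],
    [[0,0,0.011],[0,0,0]],
    [[0,0,0.011],[0,0,0]],
    [[0,0,0.011],[0,0,0]],
    [[0,0,0.01],[0,0,0]]
  ],
  "hand": 0.4
}}

```text
time_s: 4.3
tcp_pos: [0.5346, -0.1884, 0.0229]
orientation: [[0.34, 0.94, 0.0], [0.94, -0.34, -0.0], [-0.0, 0.0, -1.0]]
contact_force: [0.3, 0.6, 0.4]
gripper_width: 0.0341
```

```bash
python3 w.py 2; python3 - <<'E'
from station import *
import cv2
p=capture("side");cv2.imwrite("pics/side2.png",cv2.resize(p["image"][180:380,200:500],(750,500)))
E
```

```text
4.3 [ 0.5346 -0.1884  0.0229] 0.03410655780438966 [0.3 0.6 0.4]
yaw 1.2236938820125434
tub 0.67 (array([ 0.56745125, -0.09486618,  1.22896954]), np.float64(0.018216260612012473))
gate None
```

View pics/w_2.png

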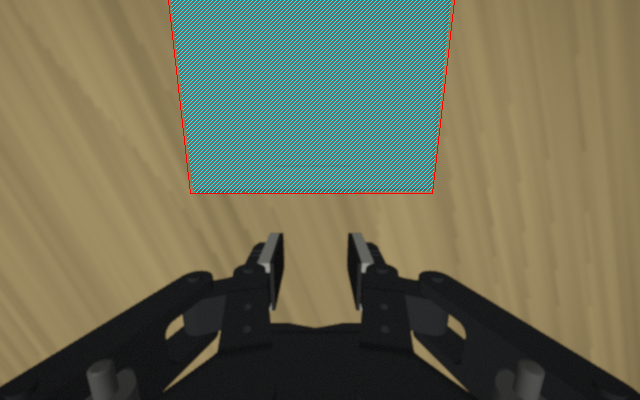

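View pics/side2.png

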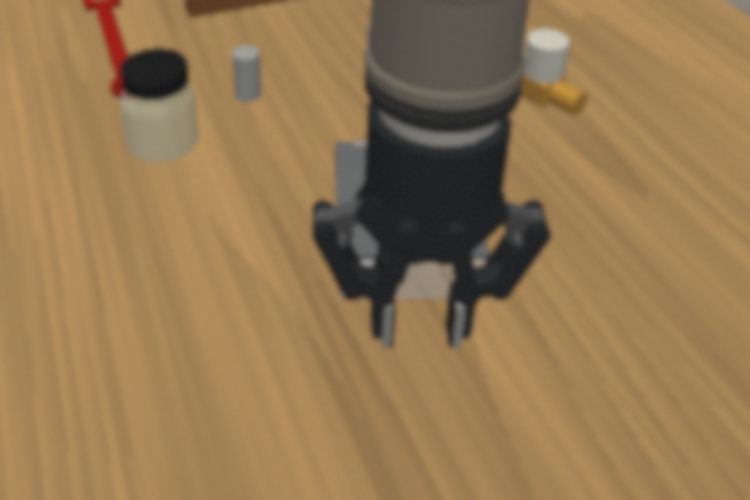

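The side view shows the fingers behind the tub with the knuckles well above it. In the wrist view the tub's rear edge is at row 192, parallel to the finger line. The plan is one arc that turns the tub square and brings it onto the centre line, with the instantaneous pivot abeam of its centre so the push stays stable.

```bash
cat > push.py <<'E'
import sys
from station import *
from plan import *
import pickle
gq=pickle.load(open("fit0.pkl","rb"))[0]
R=np.array([[np.cos(gq[2]),-np.sin(gq[2])],[np.sin(gq[2]),np.cos(gq[2])]])
def tcp(q,off,z=.023):  # tub pose world -> tcp
    return np.array([q[0]-off*np.cos(q[2]),q[1]-off*np.sin(q[2]),z,q[2]])
def g2w(g): return np.array([*(gq[:2]+R@np.array(g[:2])),g[2]+gq[2]])
def w2g(q): return np.array([*(R.T@(np.array(q[:2])-gq[:2])),q[2]-gq[2]])
E
python3 - <<'E'
from push import *
s=observe();st=pose(s)
q=np.array([.5676,-.095,1.224]);g=w2g(q);print(g)
r=g[1]/(1-np.cos(g[2]));print("R",r)
way=[]
# contact
cur=np.array([*st[0],st[1]]);c=tcp(q,.071);way+=lin(cur,c,6)
n=16
for k in range(1,n+1):
    th=g[2]*(1-k/n); x=g[0]+r*(np.sin(th)-np.sin(g[2])); y=r*(1-np.cos(th)); way.append(tcp(g2w([x,y,th]),.071))
print("end arc",x,y)
rows(st,way)
E
```

```text
[-0.20998914  0.01081164 -0.35423309]
R 0.17413640890006907
end arc -0.1495862400847367 0.0
[[[0.0047,-0.0001,0.0001],[0,0,np.float64(-0.0)]],[[0.0046,-0.0001,0.0001],[0,0,np.float64(-0.0)]],[[0.0047,-0.0001,0.0001],[0,0,np.float64(-0.0)]],[[0.0046,-0.0001,0.0001],[0,0,np.float64(-0.0)]],[[0.0047,-0.0002,0.0001],[0,0,np.float64(-0.0)]],[[0.0046,-0.0001,0.0001],[0,0,np.float64(-0.0)]],[[0.0039,0.0016,0.0],[0,0,np.float64(-0.022)]],[[0.0039,0.0015,0.0],[0,0,np.float64(-0.022)]],[[0.0039,0.0015,0.0],[0,0,np.float64(-0.023)]],[[0.0038,0.0015,0.0],[0,0,np.float64(-0.022)]],[[0.0039,0.0016,0.0],[0,0,np.float64(-0.022)]],[[0.0039,0.0015,0.0],[0,0,np.float64(-0.022)]]]
[[[0.0038,0.0015,0.0],[0,0,np.float64(-0.022)]],[[0.0039,0.0016,0.0],[0,0,np.float64(-0.022)]],[[0.0039,0.0015,0.0],[0,0,np.float64(-0.022)]],[[0.0039,0.0015,0.0],[0,0,np.float64(-0.023)]],[[0.0038,0.0015,0.0],[0,0,np.float64(-0.022)]],[[0.0039,0.0016,0.0],[0,0,np.float64(-0.022)]],[[0.0039,0.0015,0.0],[0,0,np.float64(-0.022)]],[[0.0038,0.0015,0.0],[0,0,np.float64(-0.022)]],[[0.0039,0.0016,0.0],[0,0,np.float64(-0.022)]],[[0.0039,0.0015,0.0],[0,0,np.float64(-0.022)]]]
ends [ 0.5785 -0.1055  0.023 ] 1.5779
```

{"name": "play_rows", "arguments": {
  "commands": [
    [[0.0047,0,0],[0,0,0]],
    [[0.0047,0,0],[0,0,0]],
    [[0.0047,0,0],[0,0,0]],
    [[0.0047,0,0],[0,0,0]],
    [[0.0046,0,0],[0,0,0]],
    [[0.0046,0,0],[0,0,0]],
    [[0.0039,0.0015,0],[0,0,-0.022]],
    [[0.0039,0.0015,0],[0,0,-0.022]],
    [[0.0039,0.0015,0],[0,0,-0.022]],
    [[0.0039,0.0015,0],[0,0,-0.022]],
    [[0.0039,0.0015,0],[0,0,-0.022]],
    [[0.0039,0.0015,0],[0,0,-0.022]]
  ]
}}

```text
time_s: 5.7
tcp_pos: [0.5598, -0.142, 0.0239]
orientation: [[0.212, 0.977, 0.0], [0.977, -0.212, -0.0], [-0.0, 0.0, -1.0]]
contact_force: [-0.3, -3.3, 0.5]
gripper_width: 0.0342
```

```bash
python3 w.py 3
```

```text
5.7 [ 0.5598 -0.142   0.0239] 0.034165598276325426 [-0.3 -3.3  0.5]
yaw 1.357630235303621
tub 0.61 (array([ 0.57423369, -0.07191795,  1.35623731]), np.float64(0.019379658350004474))
gate None
```

View pics/w_3.png

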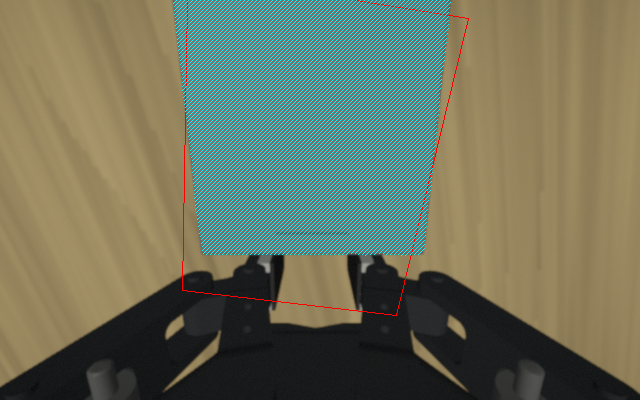

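The tub is following rigidly: yaw 1.356 against a tool yaw of 1.358. I'll finish the arc from the measured pose and then go straight to just short of the dogs.

```bash
python3 - <<'E'
from push import *
s=observe();st=pose(s)
q=np.array([.5742,-.0719,1.3575]);g=w2g(q);print(g)
r=g[1]/(1-np.cos(g[2]));print("R",r)
d=np.hypot(q[0]-st[0][0],q[1]-st[0][1]);print(d, w2g([*st[0][:2],st[1]]))
way=[];n=10;r=.174
y1=g[1]-r*(1-np.cos(g[2]));print("end y",y1)
for k in range(1,n+1):
    th=g[2]*(1-k/n); x=g[0]+r*(np.sin(th)-np.sin(g[2])); y=y1+r*(1-np.cos(th)); way.append(tcp(g2w([x,y,th]),.071))
print(x)
rows(st,way+lin(way[-1],tcp(g2w([-.1,y1,0]),.071),12))
E
```

```text
[-0.18693886  0.00404004 -0.22073309]
R 0.1665117226180624
0.07113285446530107 [-0.2564319   0.01922559 -0.22195564]
end y -0.00018168653524683939
-0.1488424339983931
[[[0.004,0.0011,0.0007],[0,0,np.float64(-0.023)]],[[0.0038,0.0015,-0.0],[0,0,np.float64(-0.022)]],[[0.0039,0.0016,-0.0],[0,0,np.float64(-0.022)]],[[0.0039,0.0015,-0.0],[0,0,np.float64(-0.023)]],[[0.0038,0.0015,-0.0],[0,0,np.float64(-0.022)]],[[0.0039,0.0015,-0.0],[0,0,np.float64(-0.022)]],[[0.0038,0.0016,-0.0],[0,0,np.float64(-0.022)]],[[0.0039,0.0015,-0.0],[0,0,np.float64(-0.022)]],[[0.0039,0.0015,-0.0],[0,0,np.float64(-0.022)]],[[0.0038,0.0015,-0.0],[0,0,np.float64(-0.022)]],[[0.0041,0.0,-0.0],[0,0,np.float64(0.0)]],[[0.004,0.0,-0.0],[0,0,np.float64(0.0)]]]
[[[0.0041,0.0,-0.0],[0,0,np.float64(0.0)]],[[0.0041,0.0,-0.0],[0,0,np.float64(0.0)]],[[0.0041,0.0,-0.0],[0,0,np.float64(0.0)]],[[0.004,0.0,-0.0],[0,0,np.float64(0.0)]],[[0.0041,0.0,-0.0],[0,0,np.float64(0.0)]],[[0.0041,0.0,-0.0],[0,0,np.float64(0.0)]],[[0.004,0.0,-0.0],[0,0,np.float64(0.0)]],[[0.0041,0.0,-0.0],[0,0,np.float64(0.0)]],[[0.0041,0.0,-0.0],[0,0,np.float64(0.0)]],[[0.004,0.0,-0.0],[0,0,np.float64(0.0)]]]
ends [ 0.5783 -0.056   0.023 ] 1.5783
```

{"name": "play_rows", "arguments": {
  "commands": [
    [[0.0039,0.0015,0],[0,0,-0.022]],
    [[0.0039,0.0015,0],[0,0,-0.022]],
    [[0.0039,0.0015,0],[0,0,-0.022]],
    [[0.0039,0.0015,0],[0,0,-0.022]],
    [[0.0039,0.0015,0],[0,0,-0.022]],
    [[0.0039,0.0015,0],[0,0,-0.022]],
    [[0.0039,0.0015,0],[0,0,-0.022]],
    [[0.0039,0.0015,0],[0,0,-0.022]],
    [[0.0038,0.0015,0],[0,0,-0.022]],
    [[0.0038,0.0015,0],[0,0,-0.022]],
    [[0.004,0,0],[0,0,0]],
    [[0.002,0,0],[0,0,0]]
  ]
}}

```text
time_s: 7.05
tcp_pos: [0.5788, -0.099, 0.0238]
orientation: [[-0.005, 1.0, 0.0], [1.0, 0.005, -0.0], [-0.0, 0.0, -1.0]]
contact_force: [-0.8, -2.3, -1.4]
gripper_width: 0.034
```

```bash
cat > b.py <<'E'
from station import *
from h import *
from push import w2g
import sys
tag=sys.argv[1];gq,_=pickle.load(open("fit0.pkl","rb"));tq=np.array([float(v) for v in sys.argv[2].split(",")])
s=observe();im={}
for n in("wrist","scene","side"):
    p=capture(n)
    if n=="wrist": wristify(p,s)
    im[n]=p["image"].copy()
    r=silhouettes("tub",p)
    if r:
        f=fit(TUB,[(p,r[0]["pixels"].astype(float))],tq);print(n,round(r[0]["score"],2),f[0].round(4),round(f[1],3),"gate",w2g(f[0]).round(4))
    else: print(n,None)
    for parts,q in((TUB,tq),(GATE,gq)):
        for P in parts: cv2.polylines(im[n],[np.round(cv2.convexHull(proj(place(P,q),p).astype(np.float32))).astype(int)],True,(0,0,255) if parts is TUB else (0,255,0),1)
print("tcp gate",w2g([*s["tcp_pos"][:2],np.arctan2(s["orientation"][1][0],s["orientation"][0][0])]).round(4),"z",s["tcp_pos"][2],s["time_s"],np.round(s["contact_force"],1))
a=cv2.resize(im["wrist"],(480,300));b=cv2.resize(im["scene"][100:300,180:500],(480,300));c=cv2.resize(im["side"][130:330,200:520],(320,200))
o=np.zeros((600,800,3),np.uint8);o[:300,:480]=a;o[300:,:480]=b;o[:200,480:]=c;cv2.imwrite(f"pics/b_{tag}.png",o)
E
python3 b.py 4 .5775,-.028,1.578
```

```text
wrist 0.93 [ 0.5784 -0.0276  1.5754] 0.017 gate [-0.1426 -0.0005 -0.0029]
scene 0.84 [ 0.5775 -0.0298  1.5729] 0.031 gate [-0.1449  0.0004 -0.0054]
side 0.79 [ 0.5688 -0.0258  1.3458] 1.237 gate [-0.1408  0.0091 -0.2325]
tcp gate [-0.2141 -0.0004 -0.0023] z 0.023828942527175413 7.05 [-0.8 -2.3 -1.4]
```

View pics/b_4.png

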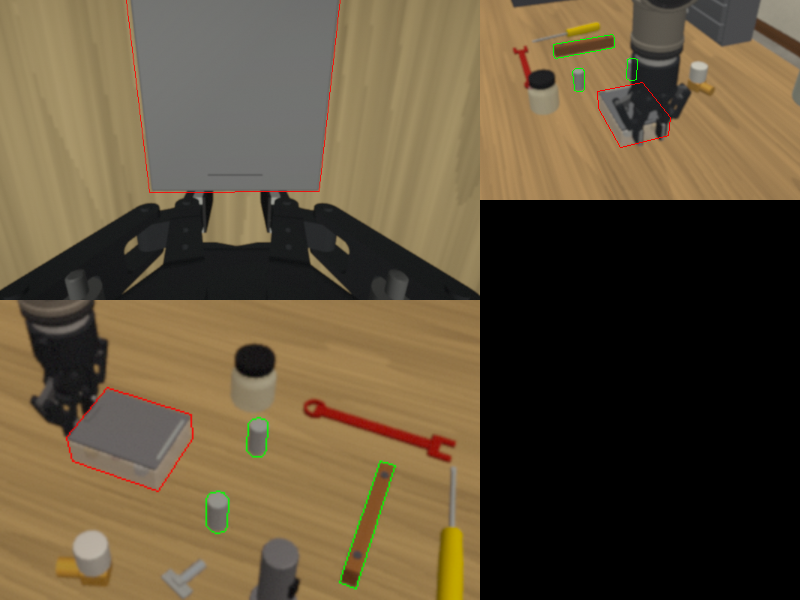

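The tub is square and centred. In the gate frame the wrist camera gives (-0.1426, -0.0005, -0.003) and the scene camera agrees. I'll go straight on and check just ahead of the dogs.

{"name": "play_rows", "arguments": {
  "commands": [
    [[0.004,0,0.0005],[0,0,-0.002]],
    [[0.004,0,0],[0,0,0]],
    [[0.004,0,0],[0,0,0]],
    [[0.004,0,0],[0,0,0]],
    [[0.004,0,0],[0,0,0]],
    [[0.004,0,0],[0,0,0]],
    [[0.004,0,0],[0,0,0]],
    [[0.004,0,0],[0,0,0]],
    [[0.004,0,0],[0,0,0]],
    [[0.004,0,0],[0,0,0]],
    [[0.004,0,0],[0,0,0]],
    [[0.004,0,0],[0,0,0]]
  ]
}}

```text
time_s: 8.55
tcp_pos: [0.5784, -0.0511, 0.0232]
orientation: [[-0.007, 1.0, -0.0], [1.0, 0.007, -0.0], [-0.0, -0.0, -1.0]]
contact_force: [-0.0, -5.3, 3.7]
gripper_width: 0.0342
```

```bash
python3 b.py 5 .578,.0215,1.577
```

```text
wrist 0.65 [0.5781 0.0202 1.5768] 0.018 gate [-0.0949 -0.0005 -0.0015]
scene 0.94 [0.5767 0.0188 1.5722] 0.036 gate [-0.0963  0.0009 -0.006 ]
side None
tcp gate [-0.1661 -0.0003 -0.0004] z 0.02324793715374051 8.55 [-0.  -5.3  3.7]
```

View pics/b_5.png

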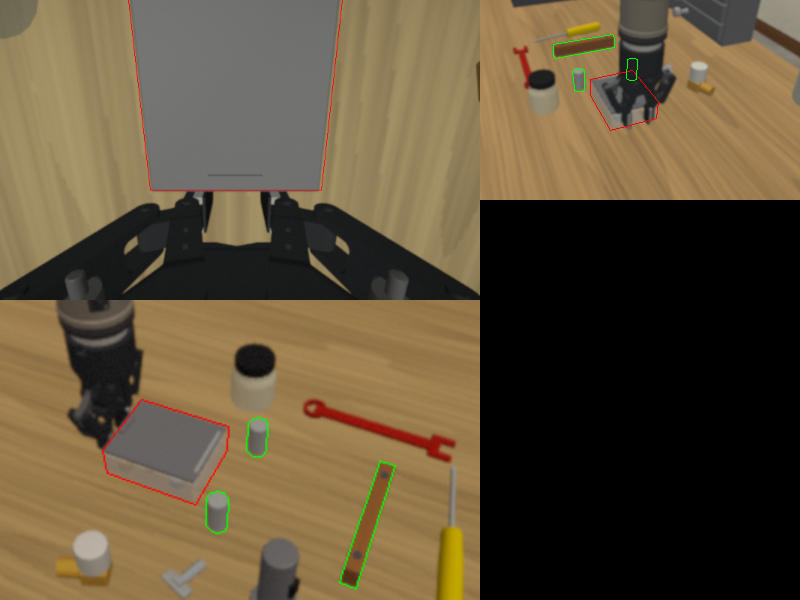

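{"name": "play_rows", "arguments": {
  "commands": [
    [[0.003,0,0],[0,0,0]],
    [[0.003,0,0],[0,0,0]],
    [[0.003,0,0],[0,0,0]],
    [[0.003,0,0],[0,0,0]],
    [[0.003,0,0],[0,0,0]],
    [[0.003,0,0],[0,0,0]],
    [[0.003,0,0],[0,0,0]],
    [[0.003,0,0],[0,0,0]],
    [[0.003,0,0],[0,0,0]],
    [[0.003,0,0],[0,0,0]]
  ]
}}

```text
time_s: 9.85
tcp_pos: [0.5782, -0.0212, 0.0233]
orientation: [[-0.007, 1.0, -0.0], [1.0, 0.007, -0.0], [-0.0, -0.0, -1.0]]
contact_force: [0.5, -1.9, -1.8]
gripper_width: 0.0343
```

```bash
python3 b.py 6 .578,.0502,1.577
```

```text
wrist None
scene 0.86 [0.5758 0.0482 1.5698] 0.085 gate [-0.0668  0.0015 -0.0084]
side 0.98 [0.5666 0.0539 1.2884] 1.609 gate [-0.061   0.0107 -0.2898]
tcp gate [-0.1363 -0.0004 -0.0005] z 0.02328251673611241 9.85 [ 0.5 -1.9 -1.8]
```

View pics/b_6.png

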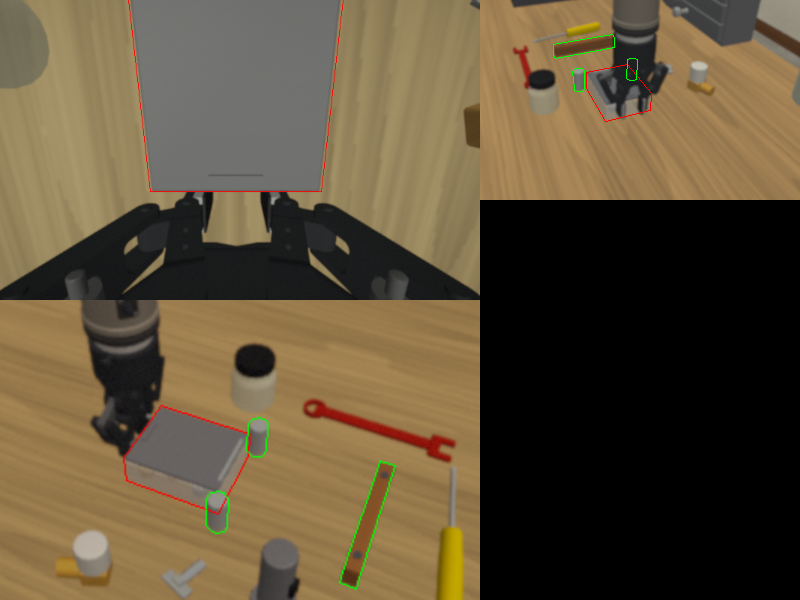

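The leading edge is at the dogs. I'll zoom in on the gap before committing.

```bash
python3 - <<'E'
from station import *
import cv2
p=capture("scene");cv2.imwrite("pics/z6.png",cv2.resize(p["image"][150:270,240:400],(800,600),interpolation=cv2.INTER_CUBIC))
E
```

```text
(no output)
```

View pics/z6.png

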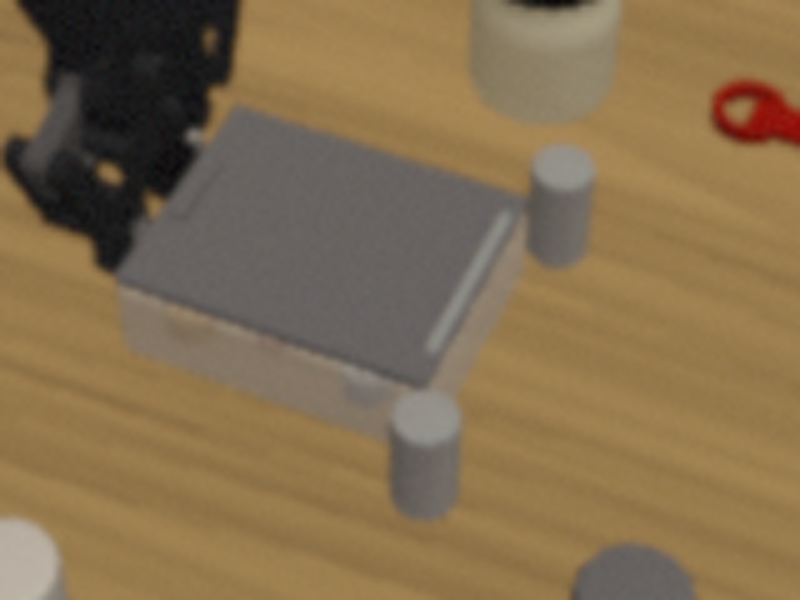

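It looks centred, so I'll move in gently and watch the force.

{"name": "play_rows", "arguments": {
  "commands": [
    [[0.002,0,0],[0,0,0]],
    [[0.002,0,0],[0,0,0]],
    [[0.002,0,0],[0,0,0]],
    [[0.002,0,0],[0,0,0]],
    [[0.002,0,0],[0,0,0]],
    [[0.002,0,0],[0,0,0]]
  ]
}}

```text
time_s: 10.8
tcp_pos: [0.5783, -0.0093, 0.0234]
orientation: [[-0.007, 1.0, 0.0], [1.0, 0.007, -0.0], [-0.0, 0.0, -1.0]]
contact_force: [0.3, -2.7, 2.0]
gripper_width: 0.034
```

{"name": "play_rows", "arguments": {
  "commands": [
    [[0.002,0,0],[0,0,0]],
    [[0.002,0,0],[0,0,0]],
    [[0.002,0,0],[0,0,0]],
    [[0.002,0,0],[0,0,0]],
    [[0.002,0,0],[0,0,0]],
    [[0.002,0,0],[0,0,0]]
  ]
}}

```text
time_s: 11.4
tcp_pos: [0.5782, 0.0027, 0.0234]
orientation: [[-0.007, 1.0, 0.0], [1.0, 0.007, -0.0], [-0.0, 0.0, -1.0]]
contact_force: [1.0, -3.6, 0.4]
gripper_width: 0.0342
```

```bash
python3 b.py 7 .578,.074,1.577
```

```text
wrist 0.85 [0.5782 0.0739 1.5766] 0.017 gate [-0.0412 -0.001  -0.0016]
scene 0.91 [0.5753 0.0726 1.5812] 0.1 gate [-0.0425  0.0018  0.003 ]
side 0.72 [0.5801 0.0747 1.5732] 1.303 gate [-0.0404 -0.003  -0.005 ]
tcp gate [-0.1124 -0.0005 -0.0005] z 0.023366542921500588 11.4 [ 1.  -3.6  0.4]
```

View pics/b_7.png

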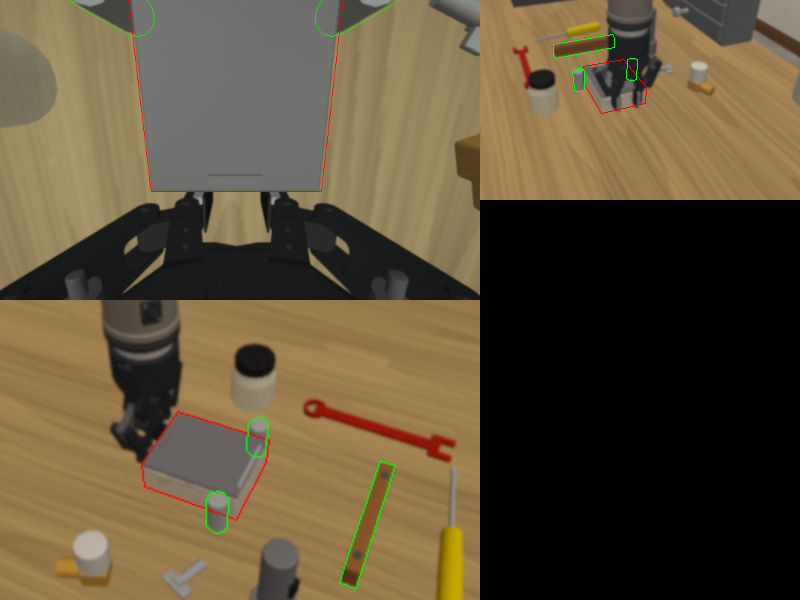

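The tub is between the dogs and forces are low. The wrist view shows the dogs symmetric on either side of it, at columns ~133 and ~338 in the half-scale view. I'll continue.

{"name": "play_rows", "arguments": {
  "commands": [
    [[0.003,0,0],[0,0,0]],
    [[0.003,0,0],[0,0,0]],
    [[0.003,0,0],[0,0,0]],
    [[0.003,0,0],[0,0,0]],
    [[0.003,0,0],[0,0,0]],
    [[0.003,0,0],[0,0,0]],
    [[0.003,0,0],[0,0,0]],
    [[0.003,0,0],[0,0,0]],
    [[0.003,0,0],[0,0,0]],
    [[0.003,0,0],[0,0,0]]
  ]
}}

```text
time_s: 12.7
tcp_pos: [0.5779, 0.0328, 0.0233]
orientation: [[-0.007, 1.0, -0.0], [1.0, 0.007, -0.0], [-0.0, -0.0, -1.0]]
contact_force: [-0.3, -1.1, -1.0]
gripper_width: 0.0341
```

{"name": "play_rows", "arguments": {
  "commands": [
    [[0.003,0,0],[0,0,0]],
    [[0.003,0,0],[0,0,0]],
    [[0.003,0,0],[0,0,0]],
    [[0.003,0,0],[0,0,0]],
    [[0.003,0,0],[0,0,0]],
    [[0.003,0,0],[0,0,0]],
    [[0.003,0,0],[0,0,0]],
    [[0.003,0,0],[0,0,0]],
    [[0.003,0,0],[0,0,0]],
    [[0.003,0,0],[0,0,0]]
  ]
}}

```text
time_s: 13.7
tcp_pos: [0.5777, 0.0628, 0.0233]
orientation: [[-0.007, 1.0, 0.0], [1.0, 0.007, -0.0], [-0.0, 0.0, -1.0]]
contact_force: [-0.4, -1.8, -1.0]
gripper_width: 0.0343
```

```bash
python3 b.py 8 .578,.134,1.577
```

```text
wrist 0.91 [0.5777 0.1341 1.5769] 0.02 gate [ 0.019  -0.001  -0.0014]
scene 0.92 [0.5746 0.1328 1.604 ] 0.122 gate [0.0178 0.0021 0.0258]
side 0.69 [0.5795 0.1368 1.5507] 1.43 gate [ 0.0217 -0.0028 -0.0275]
tcp gate [-0.0523 -0.0004 -0.0004] z 0.02328733212464543 13.7 [-0.4 -1.8 -1. ]
```

View pics/b_8.png

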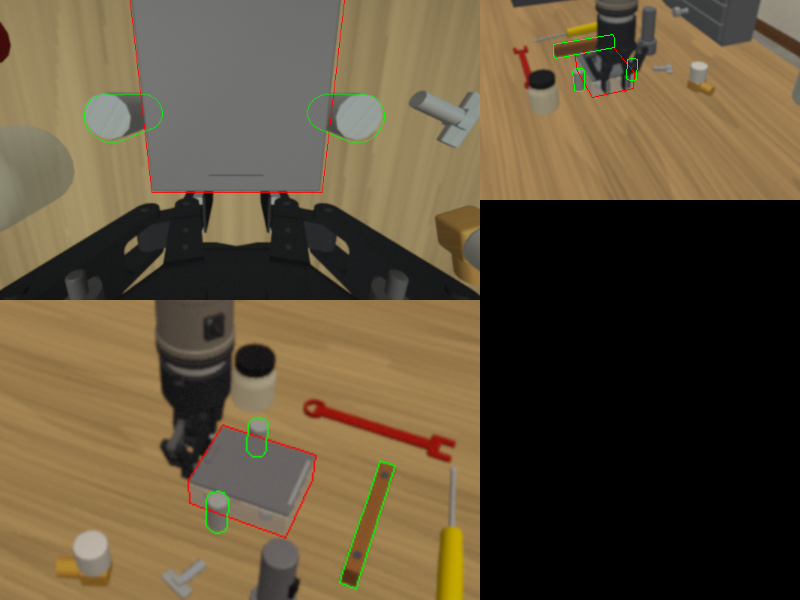

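The wrist overlay lines up with the dogs and the tub is at gate x = 0.019, y = -0.001. About 70 mm remains, and the knuckles look clear of the dogs.

{"name": "play_rows", "arguments": {
  "commands": [
    [[0.003,0,0],[0,0,0]],
    [[0.003,0,0],[0,0,0]],
    [[0.003,0,0],[0,0,0]],
    [[0.003,0,0],[0,0,0]],
    [[0.003,0,0],[0,0,0]],
    [[0.003,0,0],[0,0,0]],
    [[0.003,0,0],[0,0,0]],
    [[0.003,0,0],[0,0,0]],
    [[0.003,0,0],[0,0,0]],
    [[0.003,0,0],[0,0,0]]
  ]
}}

```text
time_s: 15.0
tcp_pos: [0.5775, 0.0928, 0.0234]
orientation: [[-0.007, 1.0, 0.0], [1.0, 0.007, -0.0], [-0.0, 0.0, -1.0]]
contact_force: [-0.1, -4.4, 2.8]
gripper_width: 0.034
```

{"name": "play_rows", "arguments": {
  "commands": [
    [[0.003,0,0],[0,0,0]],
    [[0.003,0,0],[0,0,0]],
    [[0.003,0,0],[0,0,0]],
    [[0.003,0,0],[0,0,0]],
    [[0.003,0,0],[0,0,0]],
    [[0.003,0,0],[0,0,0]],
    [[0.003,0,0],[0,0,0]],
    [[0.003,0,0],[0,0,0]],
    [[0.003,0,0],[0,0,0]],
    [[0.003,0,0],[0,0,0]]
  ]
}}

```text
time_s: 16.0
tcp_pos: [0.5773, 0.1228, 0.0233]
orientation: [[-0.007, 1.0, 0.0], [1.0, 0.007, -0.0], [-0.0, 0.0, -1.0]]
contact_force: [-0.2, -4.6, 3.2]
gripper_width: 0.0341
```

```bash
python3 b.py 9 .5775,.194,1.577
```

```text
wrist 0.68 [0.5772 0.1941 1.577 ] 0.02 gate [ 0.079  -0.001  -0.0012]
scene 0.66 [0.5748 0.1929 1.5889] 0.047 gate [0.0778 0.0014 0.0107]
side 0.73 [0.5795 0.1968 1.5641] 1.403 gate [ 0.0817 -0.0033 -0.0141]
tcp gate [ 0.0078 -0.0005 -0.0004] z 0.0232895247615542 16.0 [-0.2 -4.6  3.2]
```

View pics/b_9.png

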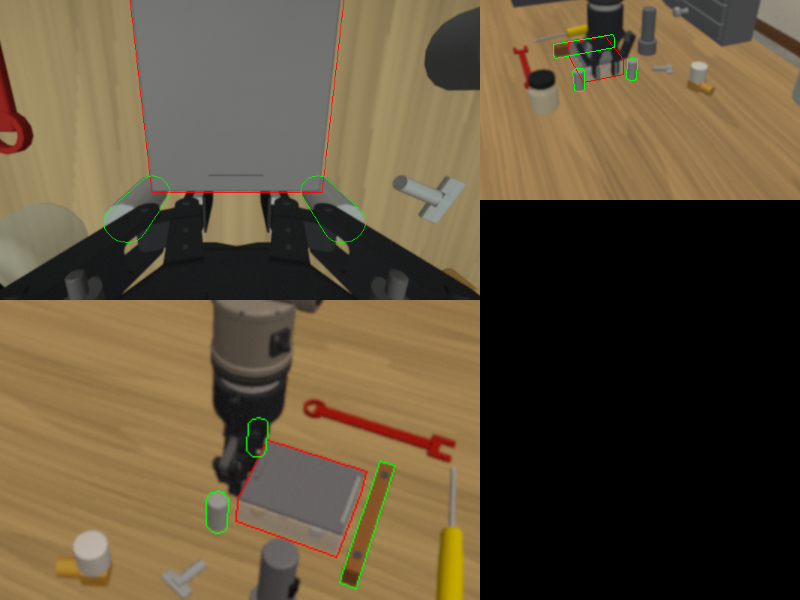

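About 11 mm remains to the batten, and the scene view still shows a thin gap of wood. I'll make short steps until the force rises.

{"name": "play_rows", "arguments": {
  "commands": [
    [[0.002,0,0],[0,0,0]],
    [[0.002,0,0],[0,0,0]],
    [[0.002,0,0],[0,0,0]],
    [[0.001,0,0],[0,0,0]],
    [[0.001,0,0],[0,0,0]]
  ]
}}

```text
time_s: 16.8
tcp_pos: [0.5771, 0.1307, 0.0232]
orientation: [[-0.007, 1.0, -0.0], [1.0, 0.007, -0.0], [-0.0, -0.0, -1.0]]
contact_force: [-0.4, -1.6, -1.0]
gripper_width: 0.0342
```

{"name": "play_rows", "arguments": {
  "commands": [
    [[0.001,0,0],[0,0,0]],
    [[0.0005,0,0],[0,0,0]]
  ]
}}

```text
time_s: 17.0
tcp_pos: [0.5772, 0.1322, 0.0233]
orientation: [[-0.007, 1.0, 0.0], [1.0, 0.007, -0.0], [-0.0, 0.0, -1.0]]
contact_force: [-0.7, -1.2, -1.2]
gripper_width: 0.034
```

{"name": "play_rows", "arguments": {
  "commands": [
    [[0.0005,0,0],[0,0,0]],
    [[0.0005,0,0],[0,0,0]]
  ]
}}

```text
time_s: 17.2
tcp_pos: [0.5772, 0.1331, 0.0233]
orientation: [[-0.007, 1.0, 0.0], [1.0, 0.007, -0.0], [-0.0, 0.0, -1.0]]
contact_force: [0.1, -1.4, -1.1]
gripper_width: 0.0344
```

```bash
python3 b.py 10 .5775,.2046,1.577
```

```text
wrist 0.82 [0.5775 0.2043 1.577 ] 0.021 gate [ 0.0893 -0.0013 -0.0012]
scene 0.73 [0.576  0.203  1.5767] 0.028 gate [ 0.0879  0.0002 -0.0016]
side 0.75 [0.5815 0.2077 1.5914] 1.347 gate [ 0.0926 -0.0054  0.0132]
tcp gate [ 0.018  -0.0005 -0.0005] z 0.023274493699235364 17.2 [ 0.1 -1.4 -1.1]
```

View pics/b_10.png

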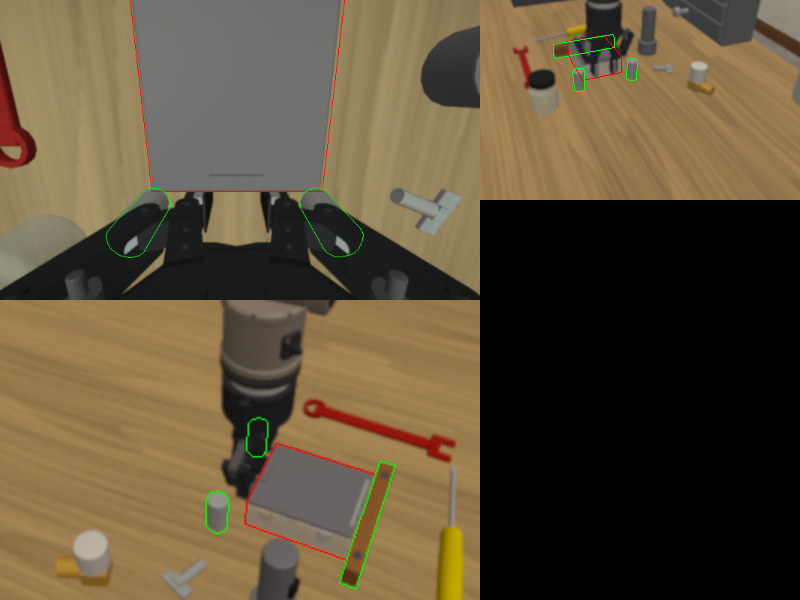

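The gap is closing but there's no contact yet, so I'll keep going in 0.5 mm steps until the force rises.

{"name": "play_rows", "arguments": {
  "commands": [
    [[0.0005,0,0],[0,0,0]],
    [[0.0005,0,0],[0,0,0]]
  ]
}}

```text
time_s: 17.7
tcp_pos: [0.5772, 0.134, 0.0233]
orientation: [[-0.007, 1.0, 0.0], [1.0, 0.007, -0.0], [-0.0, 0.0, -1.0]]
contact_force: [-0.6, -2.2, -1.3]
gripper_width: 0.034
```

{"name": "play_rows", "arguments": {
  "commands": [
    [[0.0005,0,0],[0,0,0]],
    [[0.0005,0,0],[0,0,0]]
  ]
}}

```text
time_s: 17.9
tcp_pos: [0.5772, 0.135, 0.0233]
orientation: [[-0.007, 1.0, 0.0], [1.0, 0.007, -0.0], [-0.0, 0.0, -1.0]]
contact_force: [-0.2, -2.8, 0.3]
gripper_width: 0.0342
```

{"name": "play_rows", "arguments": {
  "commands": [
    [[0.0005,0,0],[0,0,0]],
    [[0,0,0],[0,0,0]]
  ]
}}

```text
time_s: 18.1
tcp_pos: [0.5772, 0.1353, 0.0233]
orientation: [[-0.007, 1.0, 0.0], [1.0, 0.007, -0.001], [-0.001, 0.0, -1.0]]
contact_force: [-0.6, -4.6, 0.9]
gripper_width: 0.0338
```

{"name": "play_rows", "arguments": {
  "commands": [
    [[0.0005,0,0],[0,0,0]],
    [[0,0,0],[0,0,0]]
  ]
}}

```text
time_s: 18.3
tcp_pos: [0.5772, 0.1354, 0.0234]
orientation: [[-0.007, 1.0, -0.0], [1.0, 0.007, -0.001], [-0.001, -0.0, -1.0]]
contact_force: [0.6, -7.3, 0.8]
gripper_width: 0.034
```

{"name": "play_rows", "arguments": {
  "commands": [
    [[0.0005,0,0],[0,0,0]],
    [[0,0,0],[0,0,0]]
  ]
}}

```text
time_s: 18.5
tcp_pos: [0.5771, 0.1354, 0.0233]
orientation: [[-0.007, 1.0, -0.0], [1.0, 0.007, -0.002], [-0.002, -0.0, -1.0]]
contact_force: [-1.1, -7.8, 1.7]
gripper_width: 0.0343
```

The tool has stalled at y = 0.1354 while the force climbs to about 8 N, so the tub is against the batten. I'll back straight off, then lift.

{"name": "play_rows", "arguments": {
  "commands": [
    [[-0.002,0,0],[0,0,0]],
    [[-0.004,0,0],[0,0,0]],
    [[-0.006,0,0],[0,0,0]],
    [[-0.008,0,0],[0,0,0]],
    [[-0.01,0,0],[0,0,0]],
    [[-0.01,0,0],[0,0,0]],
    [[-0.01,0,0],[0,0,0]],
    [[-0.01,0,0],[0,0,0]],
    [[-0.01,0,0],[0,0,0]],
    [[-0.01,0,0],[0,0,0]],
    [[-0.01,0,0],[0,0,0]],
    [[-0.01,0,0],[0,0,0]]
  ]
}}

```text
time_s: 19.7
tcp_pos: [0.5778, 0.0357, 0.0233]
orientation: [[-0.007, 1.0, -0.0], [1.0, 0.007, -0.0], [-0.0, -0.0, -1.0]]
contact_force: [0.1, -0.9, 0.6]
gripper_width: 0.0342
```

{"name": "play_rows", "arguments": {
  "commands": [
    [[-0.01,0,-0.01],[0,0,0]],
    [[-0.01,0,-0.02],[0,0,0]],
    [[-0.01,0,-0.02],[0,0,0]],
    [[-0.01,0,-0.02],[0,0,0]],
    [[-0.01,0,-0.02],[0,0,0]],
    [[-0.01,0,-0.02],[0,0,0]],
    [[-0.01,0,-0.02],[0,0,0]],
    [[-0.01,0,-0.02],[0,0,0]],
    [[-0.01,0,-0.02],[0,0,0]],
    [[-0.01,0,-0.02],[0,0,0]],
    [[0,0,0],[0,0,0]],
    [[0,0,0],[0,0,0]]
  ]
}}

```text
time_s: 20.9
tcp_pos: [0.5783, -0.0635, 0.2135]
orientation: [[-0.006, 1.0, 0.001], [1.0, 0.006, 0.0], [0.0, 0.001, -1.0]]
contact_force: [-0.4, 0.3, -0.4]
gripper_width: 0.034
```

```bash
python3 b.py 11 .5775,.2066,1.577; python3 - <<'E'
from station import *
from h import *
ps,sil=pickle.load(open("obs0.pkl","rb"))
now={n:capture(n) for n in("scene","side")}
for n in now: cv2.imwrite(f"pics/end_{n}.png",now[n]["image"])
for t in("spanner","screwdriver","torch","bleed_key","jar","valve"):
    for n in now:
        r=silhouettes(t,now[n])
        if r and (t,n) in sil:
            a=sil[t,n];b=r[0]["pixels"];print(t,n,"IoU",round((a&b).sum()/(a|b).sum(),2))
E
```

```text
wrist None
scene 0.79 [0.576  0.2043 1.5815] 0.045 gate [0.0892 0.0002 0.0033]
side 0.8 [0.5794 0.2085 1.5896] 0.054 gate [ 0.0934 -0.0033  0.0114]
tcp gate [-0.1786 -0.0002 -0.001 ] z 0.2135222333843676 20.9 [-0.4  0.3 -0.4]
spanner scene IoU 0.87
spanner side IoU 0.84
screwdriver scene IoU 0.91
screwdriver side IoU 0.69
torch scene IoU 0.96
torch side IoU 0.86
bleed_key scene IoU 0.92
jar scene IoU 0.0
jar side IoU 0.93
valve side IoU 0.96
```

View pics/b_11.png

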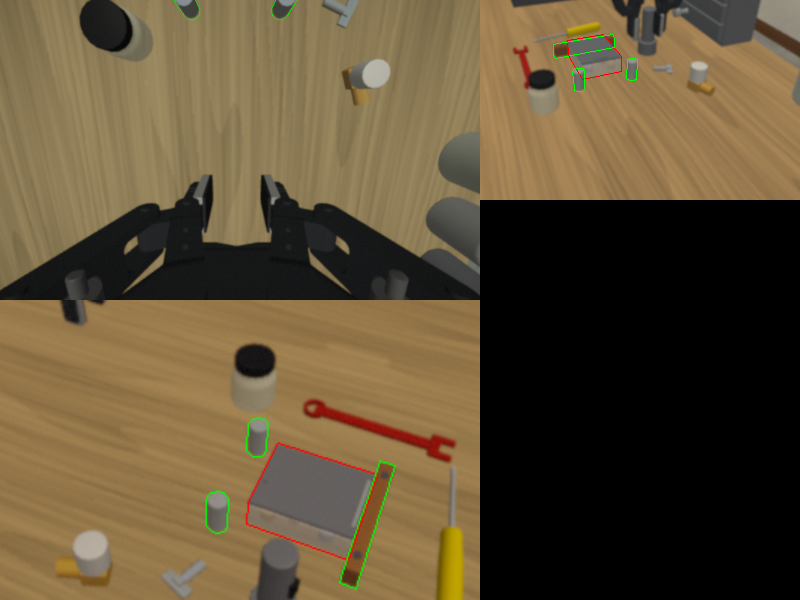

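The tub lies flush against the batten, and the mean of the two camera fits puts its x at about 0.091. The jar's scene IoU of 0 comes from the first look, where the detector took the screwdriver for the jar. In the side view the jar matches at 0.93, and it stands in the same place in the pictures. The robot is clear, so I'm handing in.

```bash
python3 -c "
from station import *
print(sign_off())"
```

```text
the job is handed in; nothing more can be done
None
```

I pushed the tub from behind with both fingers: one arc to turn it square onto the centre line, then straight through the gap until it met the batten. Contact showed as the tool stalling at y = 0.1354 with the force rising to about 8 N. I then backed off, lifted clear and handed in at about 21 s of the 72 s allowed. No verdict is reported.

**Final tub pose (gate frame):** all readings are inside the limits.

| Camera | x (m) | y (m) | angle (rad) |
|---|---|---|---|
| scene | 0.089 | 0.000 | 0.003 |
| side | 0.093 | -0.003 | 0.011 |
| wrist | tub not detected in the last picture | – | – |

The scene and side fits differ by about 4 mm, about as much as they did at the start. Midway through the gap the wrist camera had the tub at x = 0.019, y = -0.001, angle -0.001.

**Bystanders:** all six look unmoved in the pictures. Start-to-end silhouette overlap was 0.84 to 0.96, with these exceptions:
- **Screwdriver, side view:** 0.69, against 0.91 in the scene view. I did not look into why.
- **Jar, scene view:** 0, because the first detection had picked the screwdriver. The side view gave 0.93.
- **Bleed key and valve:** each could be compared from only one camera, at 0.92 and 0.96.

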